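Fold down the fork-ended ratchet rest

ROBOT

A 7-joint arm with a two-finger parallel gripper is mounted at the origin on the work surface. World frame = base frame: x ahead of the robot, y to its left, z up, the work surface at z = 0. Lengths are in m, angles in rad, forces in N, time in s.
With the tool pointing down it reaches from about 0.4 to 0.9 m from the base axis. Payload 5.5 kg.
Tool frame: the origin (TCP) lies between the finger pads; the fingertips stand 25 mm ahead of it and the grasp point (between the pads) lies 6 mm ahead of it; z points along the fingers, y is the direction in which the jaws open and shut (so a half turn about z gives the same grasp; the last joint's range is limited). The gripper opens to 92 mm and grips with 3 to 60 N. Pads are 19 mm wide; open, the fingers measure 130 mm over their backs; the gripper's body (75 mm by 190 mm) begins 47 mm behind the grasp point.
Start: joints at [-0.845, 0.501, -0.427, 1.55, 0.221, 1.138, -0.21], TCP at [0.29, 0.582, 0.252] pointing down, gripper open.
Joint ranges: [-2.88, 2.88], [-0.31, 2.03], [-1.54, 1.56], [0.2, 2.42], [-1.41, 4.55], [0.19, 2.02], [-2.57, 2.57]. Speed limits (rad/s): [2.57, 2.57, 3.14, 3.14, 3.14, 3.14, 3.14].

INTERFACE

Orientations are given as a unit quaternion [w, x, y, z].
In Python, from workcell import * gives the robot as it stands.
- The arm moves only by the shell command python3 -m creep 'ROWS' [OPENING] [FORCE]. ROWS is JSON, a list that holds one entry, the list of rows, each a list of 6 numbers: the shift along the world's x, y, z in units of 0.12 m (1.0 is 0.12 m), then the turn, a rotation vector about the world's x, y, z in units of pi rad (1.0 is pi rad). In form: [[[dx, dy, dz, wx, wy, wz], ...]]. A call has 1 to 8 rows; each row is the pose to reach, as a shift and turn from the pose commanded when the call began, turning the shorter way round; what a row does not reach only later rows make up. A row lasts 1/12 s, in which the tool goes at most 41.7 mm and 7.16 degrees, less where a joint would pass 70% of its speed; a pose out of reach is approached as far as the arm can. A call with a number of a shift or a turn outside -1 to 1 is refused whole. A call with a gripper value outside its range is refused whole. OPENING is the opening, from 0 (shut) to 1 (fully open), set as the call begins (- or left out, the last holds). The fingers move at their own pace and stop on an object; FORCE is the grip in N (left out, the last holds). Time passes only in rows, so rows that repeat a pose let the fingers close. It gives the time, the measured TCP pose, the force and the opening at its end, in the units of the state.
- observe(): the state, without advancing time (a new reading comes with each control period).
- get_image(name): name is "scene" or "side" or "wrist"; returns (picture, depth): 400x640x3 uint8, red, green, blue; 400x640 float32, m along the optical axis (not along the pixel's ray), 0 where there is no reading.
- get_calibration(name): a dict with "camera_matrix" (3x3 intrinsics, pixels), "eye" and "rotation" of the camera in the world. Camera axes: x right, y up, looking along -z (the intrinsics and any distortion apply to the point x, -y, -z); pixel columns grow to the right and rows downward; lengths in m; the calibration is good to about 2 mm. A picture is of the moment at which its call begins: read the wrist's pose just before it. get_calibration takes no time and is no camera call; for the wrist camera it gives the pose at the moment of the call.
- job_done(): hands the job in, once; it reports no verdict.
The state is a dict: "t": time; "joints": joint angles; "joint_vel": joint speeds; "joint_torque": joint torques, N m; "position": TCP position; "orientation": TCP orientation; "contact_force": force on the tool from outside, world axes, zero at the start; "ft_torque": the same for the moment, N m; "gripper_width": finger opening in m.
Only numpy, scipy, OpenCV 4.12 (cv2) and the standard library are available. Lean on these libraries where they do the work, as an engineer would, in place of code of your own. Each camera call takes 0.05 s, during which the arm holds its last target.

TASK

The tube job on the welding bench is done: fold down the work rest whose arm ends in a two-pronged fork. Press its pawl pedal fully down so that the pawl comes free of the teeth and stays free, then push the arm down past its teeth until it lies level on its stop. Leave the rest with the round disc end as it is, do not lift the arms, and do not disturb the things lying about.

Things in the scene. Friction and masses are not known exactly. Their poses are not given: they have to be found in the camera images.
- fork_stand: Fork-ended ratchet work rest (the one to fold down): fixed base plate 300 x 90 x 10 mm on the bench. Origin at the centre of its underside; x runs along the plate from the pawl pedal (-x) to the arm's free end (+x), z up. Two grey cheeks (outer faces y = +-29 mm, top z = 101 mm) carry the arm's hinge; a grey stop post 77 mm high stands under the arm at x = 115 mm.
- fork_hinge (a point): centre of that arm's hinge, at (0, 0, 85) mm in the stand's frame; a level axis along the stand's y. The arm is a steel bar 30 mm wide, 16 mm thick, centred on the hinge line, bare from 41 to 120 mm out, then a flat fork: two prongs 12 mm wide and 12 mm thick with a 42 mm gap between them, ending 180 mm from the hinge. Its hub (52 mm radius, 18 mm thick) has ratchet teeth on the pedal side.
- fork_arm (a joint): angle of that arm above level, rad: 0 = fully down, level on its stop post; 0.84 to 0.96 at the start, free end up. Stiff hinge: the arm stays where it is left; with the pawl free 4 to 8 N down at the push point moves it. With the pawl engaged a tooth stops it at about 0.8 rad.
- fork_pawl (a joint): angle of that stand's pawl, rad: 0 = nose in the teeth (engaged); 0.36 = pedal down on its end stop, nose well clear of the teeth. It grows as the pedal is pressed down. No spring: the pawl stays where it is left; about 5 N on the pedal moves it.
- fork_pedal (a point): middle of the top face of that pawl's pedal, a flat steel tab 36 mm (along the stand's x) x 36 mm x 6 mm. Engaged it is level, at (-120, 0, 64) mm in the stand's frame; pressed down to the end stop it has gone about 29 mm down and 7 mm further from the hub, and slopes 0.36 rad, outer edge lowest.
- fork_push (a point): push point: middle of the top face of that arm's bar, 95 mm out from the hinge and 8 mm above the bar's centre line; it moves with the arm on an arc about the hinge.
- disc_stand: Disc-ended ratchet work rest (leave alone), the same stand but for the head: fixed base plate 300 x 90 x 10 mm on the bench. Origin at the centre of its underside; x runs along the plate from the pawl pedal (-x) to the arm's free end (+x), z up. Two grey cheeks (outer faces y = +-29 mm, top z = 101 mm) carry the arm's hinge; a grey stop post 77 mm high stands under the arm at x = 115 mm.
- disc_hinge (a point): centre of that arm's hinge, at (0, 0, 85) mm in the stand's frame; a level axis along the stand's y. The arm is a steel bar 30 mm wide, 16 mm thick, centred on the hinge line, bare from 41 to 120 mm out, then a flat round disc 60 mm across and 12 mm thick, ending 180 mm from the hinge. Its hub (52 mm radius, 18 mm thick) has ratchet teeth on the pedal side.
- disc_arm (a joint): angle of that arm above level, rad: 0 = fully down, level on its stop post; 0.84 to 0.96 at the start, free end up. Stiff hinge: the arm stays where it is left; with the pawl free 4 to 8 N down at the push point moves it. With the pawl engaged a tooth stops it at about 0.8 rad.
- disc_pawl (a joint): angle of that stand's pawl, rad: 0 = nose in the teeth (engaged); 0.36 = pedal down on its end stop, nose well clear of the teeth. It grows as the pedal is pressed down. No spring: the pawl stays where it is left; about 5 N on the pedal moves it.
- disc_pedal (a point): middle of the top face of that pawl's pedal, a flat steel tab 36 mm (along the stand's x) x 36 mm x 6 mm. Engaged it is level, at (-120, 0, 64) mm in the stand's frame; pressed down to the end stop it has gone about 29 mm down and 7 mm further from the hub, and slopes 0.36 rad, outer edge lowest.
- disc_push (a point): push point: middle of the top face of that arm's bar, 95 mm out from the hinge and 8 mm above the bar's centre line; it moves with the arm on an arc about the hinge.
- tube: bystander: offcut of square steel tube 90 x 40 x 40 mm lying between the two stands; origin at the centre of its underside
- coupon: bystander: flat steel plate 100 x 50 x 8 mm between the two stands; origin at the centre of its underside
- hammer: bystander: hammer lying on the bench off to the right of the stands
- brush: bystander: brush lying on the bench off to the left of the stands
- tin: bystander: plain metal can 66 mm across, 150 mm high, to the left of the stands; origin at the centre of its underside
- angle: bystander: piece of steel angle 120 x 50 x 50 mm beyond the stands; origin at the centre of its underside

How it is judged:
By the outcome, as a careful person would: the job done as asked, in the order asked, and still so for the second after the job is handed in, with the robot touching nothing.
It also fails if it takes over 43 s, if anything falls off the work surface, if the arm or the gripper's body presses on something with over 40 N, if the wrist force passes 120 N, or if a joint passes its speed limit or range.

## Working session

There is one attempt and no reset: what is moved stays moved. The work goes in short steps, Python scripts to look and compute and a shell command to move; the robot and the scene stay as the last step left them, time stands still between calls to the robot, and variables do not carry over. Pictures are saved under pics/ and viewed, and the job is handed in when it is done.

```bash
ls; mkdir -p pics; python3 - <<'E'
from workcell import *
import cv2,numpy as np
print(observe())
for n in ["scene","side"]:
    p,d=get_image(n); cv2.imwrite(f"pics/{n}0.png",p[:,:,::-1]); np.savez(f"{n}0.npz",p=p,d=d); print(get_calibration(n))
E
```

```text
pics
{'t': 0.0, 'joints': array([-0.84480861,  0.50186065, -0.42677045,  1.55142703,  0.22082574,
        1.13828418, -0.2103033 ]), 'joint_vel': array([ 0.00034722, -0.00134272, -0.0006822 ,  0.00180478, -0.00119969,
        0.00039146, -0.00092733]), 'joint_torque': array([ 5.15457905e-04, -5.66598701e+01, -5.81572473e+00, -2.79119128e+01,
       -6.85272692e-02,  3.10310314e-02,  1.91794384e-04]), 'position': array([0.28996321, 0.58102902, 0.250678  ]), 'orientation': array([-2.40942667e-04,  2.29315081e-01,  9.73351772e-01, -9.29217232e-04]), 'contact_force': array([ 0.32156605, -0.82080854, -0.02217   ]), 'ft_torque': array([-0.00813811, -0.02365064, -0.03965122]), 'gripper_width': 0.09194111010610707}
{'camera_matrix': array([[389.02417873,   0.        , 319.49149818],
       [  0.        , 389.02417873, 197.4942544 ],
       [  0.        ,   0.        ,   1.        ]]), 'eye': array([ 1.33803685, -0.22201634,  0.80702414]), 'rotation': array([0.72818961, 0.31844606, 0.23450861, 0.55976576])}
{'camera_matrix': array([[406.03871751,   0.        , 321.15760156],
       [  0.        , 406.03871751, 198.42660355],
       [  0.        ,   0.        ,   1.        ]]), 'eye': array([ 0.4953035 , -0.77710544,  0.74048874]), 'rotation': array([ 0.90865627,  0.41386025, -0.02479805, -0.04948261])}
```

View pics/scene0.png

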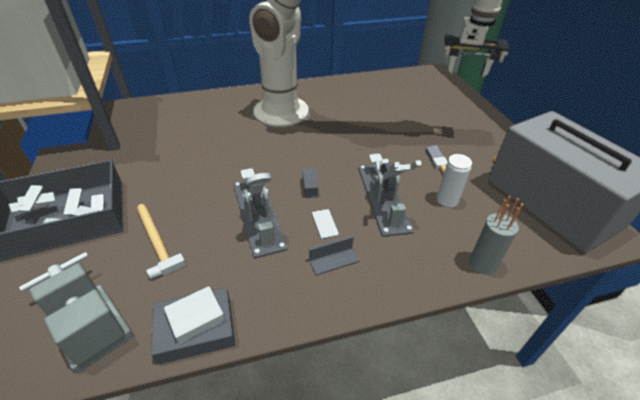

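View pics/side0.png

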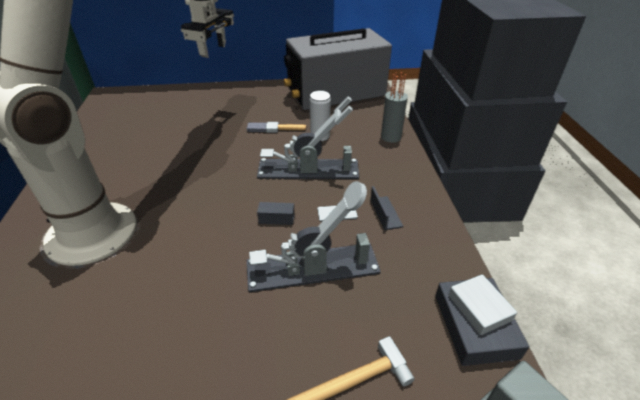

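The right-hand rest in the scene view, near (385,195), is the fork. It is the far one in the side view, near (310,155). The disc rest is the near one in the side view. Next I'll backproject and fit.

```bash
cat > h.py <<'E'
from workcell import *
import cv2,numpy as np
from scipy.spatial.transform import Rotation as R
def rot(c): 
    q=c['rotation']; return R.from_quat([q[1],q[2],q[3],q[0]]).as_matrix()
def cloud(d,c):
    K=c['camera_matrix']; v,u=np.mgrid[0:d.shape[0],0:d.shape[1]]
    P=np.stack([(u-K[0,2])/K[0,0]*d,-(v-K[1,2])/K[1,1]*d,-d],-1)
    return P@rot(c).T+c['eye']
def proj(P,c):
    q=(np.atleast_2d(P)-c['eye'])@rot(c); K=c['camera_matrix']
    return np.stack([K[0,0]*q[:,0]/-q[:,2]+K[0,2],K[1,1]*-q[:,1]/-q[:,2]+K[1,2]],-1)
E
python3 - <<'E'
from h import *
for n,b in [("scene",(340,130,450,250)),("side",(240,80,380,195))]:
    z=np.load(f"{n}0.npz"); c=get_calibration(n)
    x0,y0,x1,y1=b
    im=cv2.resize(z['p'][y0:y1,x0:x1,::-1],None,fx=5,fy=5,interpolation=cv2.INTER_CUBIC)
    cv2.imwrite(f"pics/{n}zoom.png",im[:600,:800])
    W=cloud(z['d'],c); 
    s=(z['d']>0)
    print(n,np.median(W[(s)&(abs(W[...,2])<.02)][:,2]))
    # plate pixels z 5..15mm
    sub=W[y0:y1,x0:x1].reshape(-1,3)
    m=(sub[:,2]>.006)&(sub[:,2]<.014)
    pts=sub[m]; print(len(pts), cv2.minAreaRect((pts[:,:2]*1000).astype(np.float32)))
    for lo in range(0,260,20):
        q=sub[(sub[:,2]>lo/1000)&(sub[:,2]<(lo+20)/1000)]
        if len(q): print(lo,len(q),q.min(0).round(3),q.max(0).round(3),np.median(q,0).round(3))
E
```

```text
scene 8.2438782359473e-06
1325 ((568.9345703125, 257.703857421875), (282.5347595214844, 506.1771240234375), 63.69241714477539)
0 5822 [0.188 0.01  0.   ] [0.795 0.575 0.02 ] [0.568 0.22  0.002]
20 338 [0.393 0.009 0.02 ] [0.736 0.458 0.04 ] [0.641 0.191 0.028]
40 309 [0.462 0.009 0.04 ] [0.737 0.365 0.06 ] [0.642 0.186 0.05 ]
60 412 [0.431 0.168 0.06 ] [0.697 0.362 0.08 ] [0.606 0.198 0.069]
80 233 [0.504 0.167 0.08 ] [0.642 0.36  0.1  ] [0.591 0.195 0.089]
100 160 [0.527 0.172 0.1  ] [0.642 0.358 0.12 ] [0.594 0.196 0.109]
120 96 [0.55 0.18 0.12] [0.633 0.361 0.14 ] [0.608 0.201 0.126]
140 35 [0.603 0.177 0.14 ] [0.641 0.362 0.16 ] [0.627 0.193 0.148]
160 33 [0.632 0.159 0.161] [0.657 0.22  0.18 ] [0.648 0.187 0.175]
180 107 [0.638 0.156 0.18 ] [0.673 0.221 0.199] [0.656 0.192 0.19 ]
200 55 [0.657 0.153 0.2  ] [0.689 0.22  0.22 ] [0.674 0.208 0.211]
220 45 [0.673 0.154 0.22 ] [0.691 0.218 0.229] [0.681 0.166 0.224]
side 0.0003735328322277409
1535 ((587.4246215820312, 409.16107177734375), (553.2501831054688, 413.5714111328125), 71.70780181884766)
0 7903 [0.34  0.067 0.   ] [0.88  0.846 0.02 ] [0.537 0.325 0.002]
20 602 [0.384 0.026 0.02 ] [0.876 0.715 0.04 ] [0.594 0.45  0.03 ]
40 670 [0.469 0.012 0.04 ] [0.875 0.692 0.06 ] [0.608 0.546 0.051]
60 920 [0.432 0.169 0.06 ] [0.873 0.691 0.08 ] [0.599 0.367 0.07 ]
80 771 [0.502 0.169 0.08 ] [0.867 0.655 0.1  ] [0.605 0.387 0.09 ]
100 525 [0.521 0.174 0.1  ] [0.766 0.602 0.12 ] [0.602 0.363 0.11 ]
120 301 [0.546 0.18  0.12 ] [0.655 0.56  0.14 ] [0.601 0.356 0.126]
140 270 [0.594 0.179 0.14 ] [0.653 0.417 0.16 ] [0.62  0.368 0.15 ]
160 70 [0.618 0.164 0.16 ] [0.648 0.212 0.18 ] [0.631 0.183 0.17 ]
180 129 [ 0.615 -0.15   0.181] [0.671 0.224 0.2  ] [0.649 0.184 0.192]
200 193 [ 0.618 -0.177  0.2  ] [0.686 0.224 0.22 ] [0.657 0.158 0.211]
220 172 [ 0.631 -0.19   0.22 ] [0.689 0.226 0.236] [ 0.644 -0.165  0.227]
```

```bash
python3 - <<'E'
from h import *
A=[]
for n in ["scene","side"]:
    z=np.load(f"{n}0.npz"); c=get_calibration(n); W=cloud(z['d'],c).reshape(-1,3)[z['d'].ravel()>0]
    W=W[(W[:,0]>.38)&(W[:,0]<.8)&(W[:,1]>.1)&(W[:,1]<.27)]
    A.append(W)
    m=(W[:,2]>.0075)&(W[:,2]<.0125); p=(W[m][:,:2]*1000).astype(np.float32)
    # keep dense
    from scipy.spatial import cKDTree
    k=np.array([len(x) for x in cKDTree(p).query_ball_point(p,8)])
    p=p[k>5]
    print(n,len(p),cv2.minAreaRect(p), p.min(0),p.max(0))
    for nm,lo,hi,xr in [("pedal",.055,.07,(.40,.50)),("cheek",.097,.104,(.5,.62)),("post",.072,.08,(.64,.72)),("armtip",.18,.24,(.6,.75))]:
        q=W[(W[:,2]>lo)&(W[:,2]<hi)&(W[:,0]>xr[0])&(W[:,0]<xr[1])]
        if len(q): print(nm,len(q),q.min(0).round(3),q.max(0).round(3),q.mean(0).round(3))
E
```

```text
scene 1050 ((569.779296875, 199.41795349121094), (90.5872573852539, 298.97503662109375), 83.38349151611328) [421.18323 138.64284] [720.8129  243.23756]
pedal 107 [0.431 0.195 0.056] [0.495 0.233 0.067] [0.456 0.212 0.063]
cheek 53 [0.519 0.171 0.097] [0.607 0.225 0.104] [0.578 0.188 0.1  ]
post 91 [0.671 0.168 0.072] [0.695 0.205 0.08 ] [0.684 0.186 0.076]
armtip 207 [0.638 0.153 0.18 ] [0.691 0.221 0.229] [0.667 0.188 0.203]
side 1204 ((568.183349609375, 202.61911010742188), (93.59856414794922, 298.4372863769531), 83.0114517211914) [415.50943 139.71867] [718.609   260.58173]
pedal 120 [0.432 0.197 0.055] [0.487 0.235 0.068] [0.454 0.214 0.063]
cheek 94 [0.517 0.173 0.097] [0.607 0.216 0.104] [0.565 0.191 0.1  ]
post 65 [0.67  0.169 0.072] [0.694 0.208 0.08 ] [0.682 0.186 0.077]
armtip 268 [0.635 0.154 0.181] [0.689 0.226 0.228] [0.661 0.187 0.203]
```

View pics/scenezoom.png

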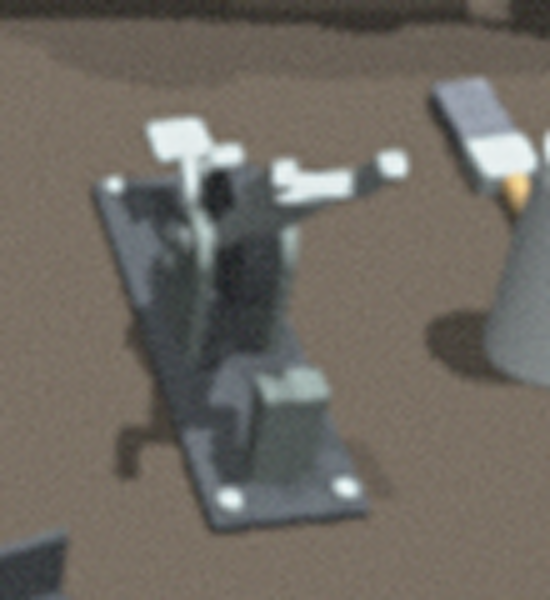

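View pics/sidezoom.png

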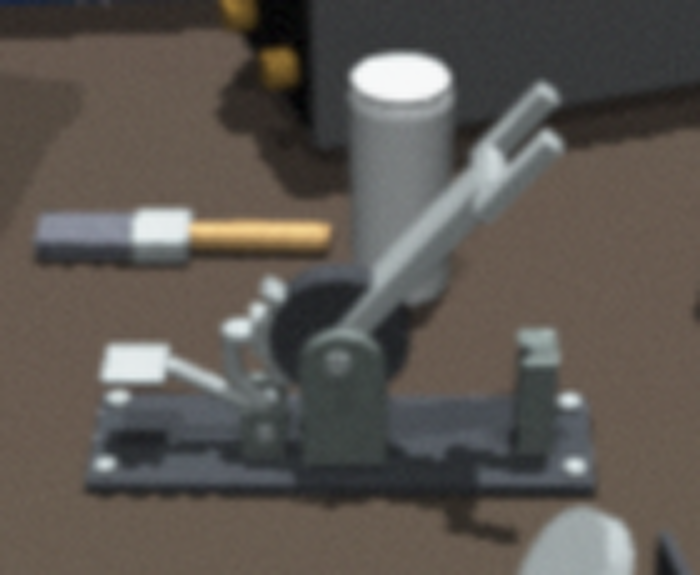

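Two independent fits agree. The fork stand's origin is about (0.569, 0.200) with a yaw of about -6.8°, and the pedal is about (0.450, 0.214). I'll press with shut fingers and the jaw axis across the stand, which needs a +0.11 π turn about z.

```bash
python3 -m creep '[[[0.42,-1.0,0,0,0,0.06],[0.42,-1.0,0,0,0,0.06],[0.42,-1.0,0,0,0,0.06],[0.42,-1.0,0,0,0,0.06]]]' 0 20
python3 -m creep '[[[0.42,-1.0,-0.2,0,0,0.05],[0.42,-1.0,-0.2,0,0,0.05],[0.42,-1.0,-0.2,0,0,0.05],[0.42,-1.0,-0.2,0,0,0.05]]]'
python3 -m creep '[[[0.42,-1.0,-0.2,0,0,0],[0.42,-1.0,-0.2,0,0,0],[0.42,-1.0,-0.2,0,0,0],[0.42,-1.0,-0.2,0,0,0]]]'
python3 - <<'E'
from h import *
o=observe();print(o)
p,d=get_image("side");cv2.imwrite("pics/side1.png",p[:,:,::-1])
p,d=get_image("wrist");cv2.imwrite("pics/wrist1.png",p[:,:,::-1])
c=get_calibration("wrist");print(c)
E
```

```text
t: 0.43
position: [0.3454, 0.4534, 0.2504]
orientation: [0.001, 0.141, 0.99, -0.004]
contact_force: [0.9, -1.2, -0.1]
gripper_width: 0.0697
t: 0.77
position: [0.3938, 0.3334, 0.2257]
orientation: [-0.0, 0.063, 0.998, -0.003]
contact_force: [0.4, -1.1, -1.1]
gripper_width: 0.0428
t: 1.1
position: [0.4434, 0.2135, 0.2021]
orientation: [-0.001, 0.063, 0.998, -0.003]
contact_force: [0.3, -0.5, -0.3]
gripper_width: 0.0166
{'t': 1.1, 'joints': array([-0.17687449,  0.27456587, -0.38014348,  1.98622714,  0.13257184,
        0.90785592,  0.81788316]), 'joint_vel': array([ 0.083789  ,  0.00754017, -0.02327087,  0.00356316, -0.04018278,
       -0.02883088,  0.0824403 ]), 'joint_torque': array([ -1.82188433, -41.15050435,  -4.41651016, -25.24071336,
        -0.39135383,  -0.26072474,   0.70295708]), 'position': array([0.44339053, 0.21353757, 0.20206837]), 'orientation': array([-6.26064923e-04,  6.32403268e-02,  9.97994670e-01, -2.62813216e-03]), 'contact_force': array([ 0.34714264, -0.51167748, -0.27310051]), 'ft_torque': array([-0.01618758, -0.01343504, -0.02417588]), 'gripper_width': 0.01656337845695898}
{'camera_matrix': array([[296.43822277,   0.        , 317.44298017],
       [  0.        , 296.43822277, 203.88689137],
       [  0.        ,   0.        ,   1.        ]]), 'eye': array([0.36818636, 0.229527  , 0.33661019]), 'rotation': array([ 0.74182467, -0.10614459, -0.0930257 ,  0.6555728 ])}
```

View pics/wrist1.png

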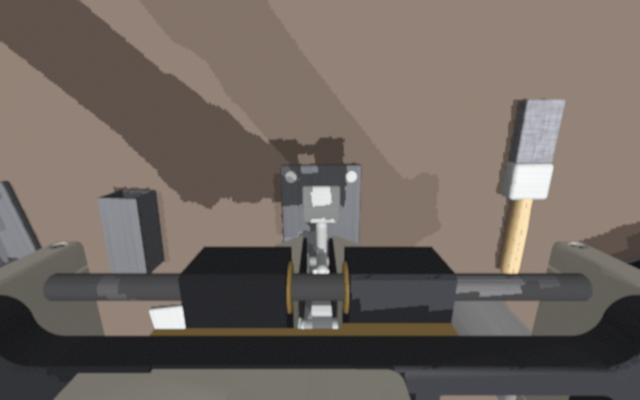

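View pics/side1.png

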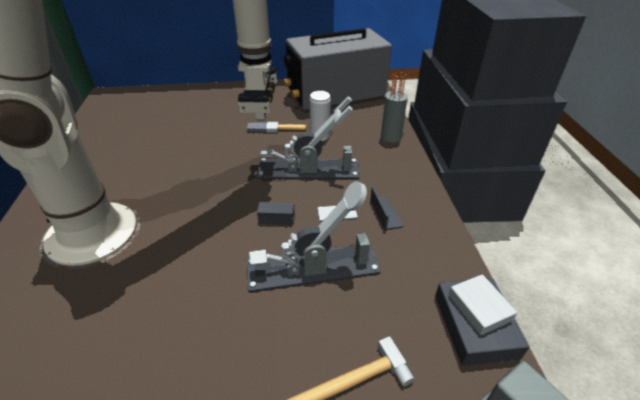

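The wrist view shows the pedal at about (320,200), centred between the fingers at column 318. The camera is on the robot side, away from the fork arm. Next I descend.

```bash
python3 -m creep '[[[-0.01,0.01,-0.3,0,0,0],[-0.01,0.01,-0.6,0,0,0],[-0.01,0.01,-0.87,0,0,0],[-0.01,0.01,-0.87,0,0,0],[-0.01,0.01,-0.87,0,0,0]]]'
python3 -m creep '[[[0,0,-0.04,0,0,0],[0,0,-0.08,0,0,0],[0,0,-0.12,0,0,0],[0,0,-0.16,0,0,0]]]'
python3 -m creep '[[[0,0,-0.03,0,0,0],[0,0,-0.06,0,0,0],[0,0,-0.09,0,0,0],[0,0,-0.12,0,0,0]]]'
```

```text
t: 1.62
position: [0.4382, 0.2241, 0.0984]
orientation: [-0.002, 0.057, 0.998, -0.0]
contact_force: [0.8, -0.3, 1.0]
gripper_width: 0.0003
t: 1.95
position: [0.4402, 0.2242, 0.0814]
orientation: [0.001, 0.058, 0.998, 0.001]
contact_force: [-5.9, 1.3, 6.7]
gripper_width: 0.0006
t: 2.28
position: [0.4379, 0.2241, 0.0663]
orientation: [-0.001, 0.058, 0.998, 0.0]
contact_force: [-7.9, 1.8, 6.2]
gripper_width: 0.0003
```

```bash
python3 -m creep '[[[0,0,-0.02,0,0,0],[0,0,-0.04,0,0,0],[0,0,-0.04,0,0,0]]]'; python3 - <<'E'
from h import *
p,d=get_image("side");cv2.imwrite("pics/side2.png",cv2.resize(p[80:195,240:380,::-1],None,fx=5,fy=5,interpolation=2))
E
```

```text
t: 2.53
position: [0.4375, 0.2242, 0.0616]
orientation: [-0.002, 0.058, 0.998, -0.0]
contact_force: [-9.9, 1.0, 9.9]
gripper_width: 0.0005
```

View pics/side2.png

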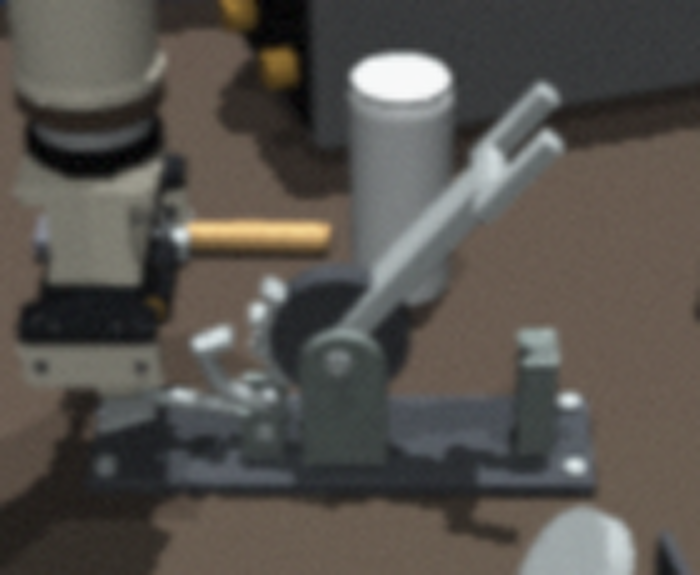

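The pawl nose at (210,340) has swung clear of the hub at (300,330). I'll keep pressing until the end stop shows as a rise in force.

```bash
python3 -m creep '[[[0,0,-0.02,0,0,0],[0,0,-0.03,0,0,0],[0,0,-0.03,0,0,0]]]';python3 -m creep '[[[0,0,-0.02,0,0,0],[0,0,-0.03,0,0,0],[0,0,-0.03,0,0,0]]]'
```

```text
t: 2.83
position: [0.4377, 0.2245, 0.0605]
orientation: [-0.001, 0.058, 0.998, -0.0]
contact_force: [-16.5, -1.9, 37.6]
gripper_width: 0.0003
t: 3.08
position: [0.4379, 0.2247, 0.0595]
orientation: [-0.0, 0.057, 0.998, -0.001]
contact_force: [-25.2, -5.0, 68.1]
gripper_width: 0.0003
```

The force rose to 68 N with almost no travel, so the pedal is on its end stop. I'll lift straight up, move over the arm, and check that the pawl stays down.

```bash
python3 -m creep '[[[0,0,0.1,0,0,0],[0,0,0.4,0,0,0],[0,0,0.7,0,0,0],[0,0,1,0,0,0],[0,0,1,0,0,0]]]'; python3 -m creep '[[[0,-0.05,0.3,0,0,0],[0,-0.1,0.6,0,0,0],[0.3,-0.15,0.6,0,0,0],[0.6,-0.2,0.6,0,0,0],[0.9,-0.25,0.6,0,0,0],[0.9,-0.25,0.6,0,0,0],[0.9,-0.25,0.6,0,0,0]]]'
python3 -m creep '[[[0.3,0,0,0,0,0],[0.6,0,0,0,0,0],[0.6,0,0,0,0,0],[0.6,0,0,0,0,0]]]'
python3 - <<'E'
from h import *
o=observe();print(o['position'],o['contact_force'])
p,d=get_image("side");cv2.imwrite("pics/side3.png",cv2.resize(p[70:190,240:380,::-1],None,fx=5,fy=5,interpolation=2))
p,d=get_image("scene");cv2.imwrite("pics/scene3.png",cv2.resize(p[100:250,320:470,::-1],None,fx=4,fy=4,interpolation=2))
E
```

```text
t: 3.5
position: [0.4445, 0.2254, 0.1813]
orientation: [0.006, 0.059, 0.998, 0.003]
contact_force: [1.3, 0.4, -0.5]
gripper_width: 0.0008
t: 4.08
position: [0.5499, 0.1917, 0.2459]
orientation: [0.0, 0.06, 0.998, 0.0]
contact_force: [-1.3, -0.3, -0.1]
gripper_width: 0.0004
t: 4.42
position: [0.6202, 0.193, 0.2452]
orientation: [-0.0, 0.059, 0.998, 0.0]
contact_force: [-0.8, 0.7, -0.7]
gripper_width: 0.0007
[0.62022119 0.19298378 0.24518745] [-0.76036741  0.68296021 -0.6579834 ]
```

View pics/side3.png

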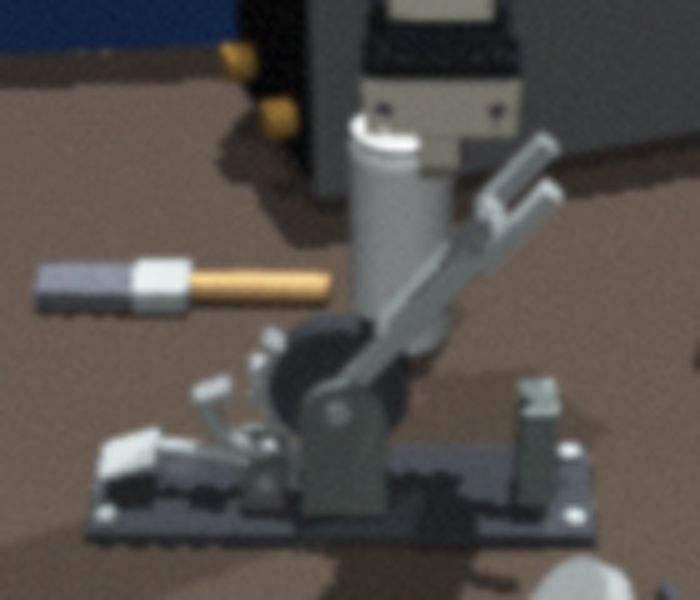

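View pics/scene3.png

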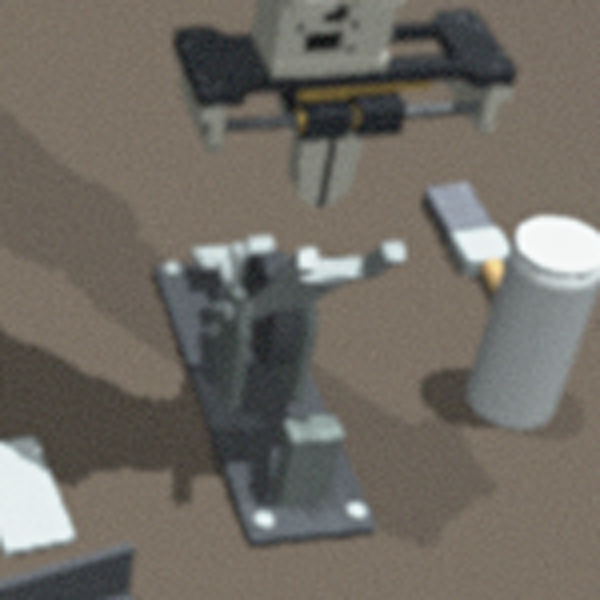

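The pawl stays free: its nose is up at (210,385) and the pedal slopes at (130,450). The finger is above the bar and clear of the tin. Next I push down along the arc.

```bash
python3 -m creep '[[[0.01,0,-0.2,0,0,0],[0.01,0,-0.35,0,0,0],[0.03,0,-0.42,0,0,0],[0.06,-0.01,-0.48,0,0,0],[0.1,-0.01,-0.54,0,0,0],[0.14,-0.01,-0.58,0,0,0],[0.18,-0.02,-0.62,0,0,0],[0.18,-0.02,-0.62,0,0,0]]]'
python3 - <<'E'
from h import *
p,d=get_image("side");cv2.imwrite("pics/side4.png",cv2.resize(p[70:190,240:380,::-1],None,fx=5,fy=5,interpolation=2))
E
```

```text
t: 5.18
position: [0.6416, 0.1912, 0.1723]
orientation: [0.0, 0.058, 0.998, 0.0]
contact_force: [-0.3, 0.4, 2.2]
gripper_width: 0.0004
```

View pics/side4.png

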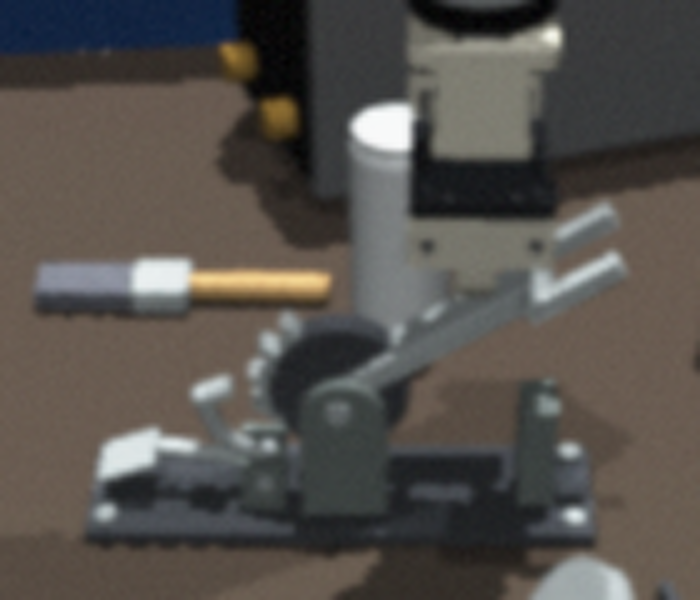

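```bash
python3 -m creep '[[[0.04,0,-0.06,0,0,0],[0.08,-0.01,-0.12,0,0,0],[0.1,-0.01,-0.17,0,0,0],[0.13,-0.01,-0.22,0,0,0],[0.15,-0.02,-0.28,0,0,0],[0.16,-0.02,-0.34,0,0,0],[0.17,-0.02,-0.38,0,0,0],[0.17,-0.02,-0.38,0,0,0]]]'
python3 -m creep '[[[0,0,-0.03,0,0,0],[0.01,0,-0.06,0,0,0],[0.01,0,-0.07,0,0,0],[0.01,0,-0.07,0,0,0]]]'
```

```text
t: 5.9
position: [0.6612, 0.1888, 0.1252]
orientation: [-0.001, 0.058, 0.998, 0.0]
contact_force: [-0.6, -0.1, 0.4]
gripper_width: 0.0003
t: 6.23
position: [0.6628, 0.1886, 0.1184]
orientation: [-0.0, 0.058, 0.998, 0.0]
contact_force: [-4.5, -0.3, 7.5]
gripper_width: -0.0001
```

Tip is at 93.4 mm with 7.5 N. I'll press lightly until the stop is felt.

```bash
python3 -m creep '[[[0,0,-0.02,0,0,0],[0,0,-0.02,0,0,0],[0,0,-0.02,0,0,0]]]'
python3 -m creep '[[[0,0,-0.015,0,0,0],[0,0,-0.015,0,0,0],[0,0,-0.015,0,0,0]]]'
```

```text
t: 6.48
position: [0.6628, 0.1887, 0.1182]
orientation: [0.0, 0.058, 0.998, -0.0]
contact_force: [-9.3, -2.0, 19.5]
gripper_width: 0.0003
t: 6.73
position: [0.6629, 0.1887, 0.1181]
orientation: [0.0, 0.058, 0.998, -0.0]
contact_force: [-14.3, -3.2, 28.2]
gripper_width: 0.0002
```

The arm is on its stop: force rises and z doesn't move. Retreating straight up to look.

```bash
python3 -m creep '[[[0,0,0.1,0,0,0],[0,0,0.4,0,0,0],[0,0,0.7,0,0,0],[0,0,1,0,0,0],[0,0,1,0,0,0],[0,0,1,0,0,0]]]'
python3 -m creep '[[[-0.3,0,0,0,0,0],[-0.6,0,0,0,0,0],[-0.9,0,0,0,0,0],[-0.9,0,0,0,0,0],[-0.9,0,0,0,0,0]]]'
python3 - <<'E'
from h import *
p,d=get_image("side");cv2.imwrite("pics/side5.png",cv2.resize(p[70:190,240:380,::-1],None,fx=5,fy=5,interpolation=2));cv2.imwrite("pics/side5f.png",p[:,:,::-1])
W=cloud(d,get_calibration("side"))[d>0]
p,d2=get_image("scene");cv2.imwrite("pics/scene5f.png",p[:,:,::-1])
W=np.vstack([W,cloud(d2,get_calibration("scene"))[d2>0]])
def st(W):
    a=np.radians(-6.8);u=np.array([np.cos(a),np.sin(a)]);v=np.array([-u[1],u[0]]);r=W[:,:2]-[.569,.2]
    return np.c_[r@u,r@v,W[:,2]]
S=st(W)
for lo,hi,h in [(.05,.08,12),(.08,.11,12),(.125,.15,40),(.15,.18,40)]:
    q=S[(S[:,0]>lo)&(S[:,0]<hi)&(abs(S[:,1])<h/1000)&(S[:,2]>.06)&(S[:,2]<.13)]
    print(lo,hi,len(q),np.percentile(q[:,2],[10,50,90]).round(4))
for lo,hi in [(-.142,-.132),(-.132,-.122),(-.122,-.112)]:
    q=S[(S[:,0]>lo)&(S[:,0]<hi)&(abs(S[:,1])<.015)&(S[:,2]>.018)&(S[:,2]<.08)]
    print('pedal',lo,len(q),np.median(q[:,2]).round(4))
E
```

```text
t: 7.23
position: [0.6654, 0.1884, 0.2368]
orientation: [0.003, 0.059, 0.998, 0.001]
contact_force: [1.7, -0.4, 0.1]
gripper_width: 0.0003
t: 7.65
position: [0.5525, 0.1876, 0.2316]
orientation: [-0.002, 0.058, 0.998, -0.001]
contact_force: [1.5, -0.4, -0.3]
gripper_width: 0.0002
0.05 0.08 144 [0.0845 0.0925 0.0944]
0.08 0.11 154 [0.0829 0.0926 0.0944]
0.125 0.15 294 [0.0821 0.0902 0.0923]
0.15 0.18 242 [0.0818 0.0892 0.0921]
pedal -0.142 25 0.0324
pedal -0.132 29 0.0357
pedal -0.122 34 0.0389
```

View pics/side5.png

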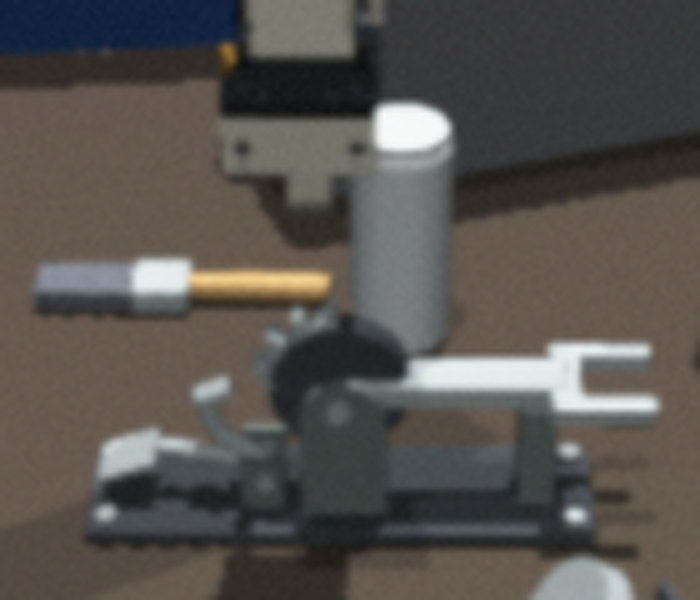

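View pics/scene5f.png

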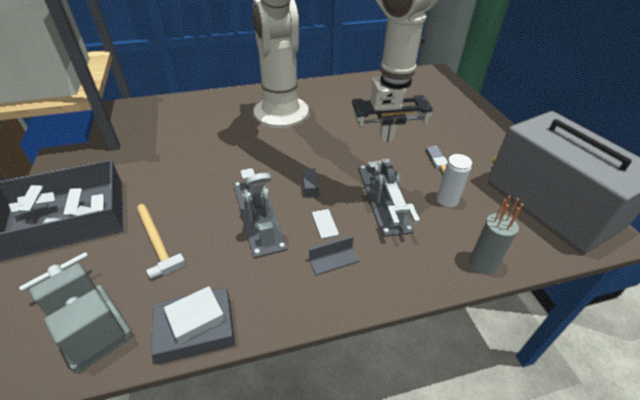

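The arm is level on its post: bar top at 92.6 mm along its length against 93 mm nominal. The pedal's middle is at 35.7 mm against 35 mm nominal. The disc rest and the loose items look unmoved. I'll let the robot settle and hand in.

```bash
python3 -m creep '[[[0,0,0,0,0,0],[0,0,0,0,0,0],[0,0,0,0,0,0]]]'; python3 -c "
from workcell import *
print(job_done())"
```

```text
t: 8.0
position: [0.5562, 0.1879, 0.2328]
orientation: [-0.0, 0.059, 0.998, 0.0]
contact_force: [0.6, -0.3, -0.5]
gripper_width: 0.0002
the job is handed in; nothing more can be done
None
```

The fork-ended rest is folded down, and the job was handed in at about 8 s of the 43 s allowed.

- **Pawl:** I pressed the pedal with shut fingers onto its end stop, where the force rose to 68 N vertical (about 73 N in all, against the 120 N wrist limit). The pawl stayed free after I lifted off. At the last check the pedal's middle was at about 35.7 mm, against about 35 mm expected for fully down.
- **Arm:** I then pushed the arm down along its arc until the stop post stopped it, at about 28 N with no further travel. The bar top measured 92.5 to 92.6 mm along its length, against 93 mm for level.
- **Surroundings:** In the last scene picture the disc rest and the loose items look unmoved by eye; I did not measure them. The robot stood clear, touching nothing, at hand-in.

**Disagreements:**
- The finger pressed the pedal about 9 mm off its centre line. It still moved the pedal fully.
- The pedal's slope in the depth points came out slightly under 0.36 rad. The points there are coarse, and the picture and the end-stop force both show it fully down.

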